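# Bank the coin tube in the stall's cash drawer

## Robot

A 6-joint arm with a two-finger parallel gripper is mounted at the origin on the work surface. World frame = base frame: x ahead of the robot, y to its left, z up, the work surface at z = 0. Lengths are in m, angles in degrees, forces in N, time in s.
With the tool pointing down it reaches from about 0.275 to 0.85 m from the base axis. Payload 5.2 kg.
Tool frame: the origin (TCP) lies midway between the tips of the shut fingers; the grasp point (between the pads) lies 19 mm behind it; z points along the fingers, y is the line along which they close (so a half turn about z gives the same grasp; the last joint's range is limited). The gripper opens to 85 mm and grips with 20 to 120 N. Pads are 22 mm wide; open, the fingers measure 114 mm over their backs; the gripper's body (76 mm by 85 mm) begins 54 mm behind the grasp point. The pads swing forward as they close: fully open they stand 13 mm farther back than shut.
Start: joints at [57.078, 14.817, 87.949, -0, 77.235, -11.62], TCP at [0.2, 0.512, 0.202] pointing down, gripper open.
Joint ranges: [-179.93, 179.93], [-52.35, 119.4], [10.71, 147.94], [-69.91, 249.91], [12.55, 155.21], [-178.61, 178.61]. Speed limits (degrees/s): [147.25, 147.25, 180, 180, 180, 180].

## Interface

Orientations are given as a 3x3 rotation matrix whose columns are the frame's x, y, z axes.
In Python, from plant import manip gives the robot as it stands. The module is installed in compiled form; this text tells all that it offers. Calls block until the motion is done:
- manip.move_ptp(position, orientation): joint-space move of the TCP to a pose.
- manip.line_to(position, attitude=None, velocity=0.15, until_force=None): straight line of the TCP; attitude=None keeps the orientation; velocity is the mean speed in m/s. With until_force (N) it stops when the force on the tool has changed by that much, and returns True; else False.
- manip.set_joints(angles): joint-space move.
- manip.set_gripper(opening): opening from 0.0 (shut) to 1.0 (fully open); the grip force is fixed at half the most; returns when the fingers have stopped.
- manip.sleep(seconds).
- manip.solve_ik(position, orientation): joint angles nearest the present ones, or None.
- manip.state(): the state.
- manip.camera(name): name is "scene" or "top" or "wrist"; returns a dict with "pixels" (480x640x3 uint8, red, green, blue), "intrinsics" (3x3 intrinsics, pixels), "position" and "orientation" of the camera in the world. Camera axes: x right, y up, looking along -z (the intrinsics and any distortion apply to the point x, -y, -z); pixel columns grow to the right and rows downward; lengths in m; the calibration is good to about 2 mm. The wrist camera is an equidistant fisheye: a pixel r from the principal point sees the ray r / f radians off the axis. A picture is of the moment at which its call begins. There is no depth.
A pose or a line that the arm cannot do raises manip.MotionError and nothing moves.
- manip.job_done(): hands the job in; it is judged then, once.
The state is a dict: "clock": time; "joints": joint angles; "joint_velocities": joint speeds; "effort": joint torques, N m; "eef_pos": TCP position; "tcp_rot": TCP orientation; "force": force on the tool from outside, world axes, zero at the start; "ft_torque": the same for the moment, N m; "gripper_width": opening from 0.0 (shut) to 1.0 (fully open); "finger_force": force on a finger pad.
Only numpy, scipy, OpenCV 4.12 (cv2) and the standard library are available. Lean on these libraries where they do the work, as an engineer would, in place of code of your own. Each camera call takes 0.05 s, during which the arm holds its last target. There are 200 camera calls.

## Task

Press the green release on the cash drawer so that its tray pops out, lay the orange-capped coin tube gently in the tray's wide compartment without dropping it, and then push the tray home until it clicks and stays shut. Ease the release and the tray with a light hand, never forcing either against its stop, and leave the blue-capped tube, the black sauce bottle and the pepper pot where they are.

Things in the scene. Friction and masses are not known exactly. Their poses are not given: they have to be found in the camera images.
- till: compact cash drawer housing, dark grey steel, fixed to the counter, 300 deep x 300 wide x 85 mm high, turned about z a little differently each time. Origin under the middle of its front edge: it fills x 0 to 300, y -150 to 150, z 0 to 85 mm of its own frame. The tray comes out of its front along its own -x, towards the robot
- tray (a joint): sliding tray, m: 0 = shut, resting on the catch; 0.115 = fully out along the till's -x. A spring pushes it out (3 N near 0, 2 N fully out; friction 0.6 N). The catch has play: to latch, the tray must be pushed 1 to 22 mm deeper than 0 (joint -0.001 to -0.022), an unmarked depth that differs each time. Once clicked it comes back to 0 when let go and stays; if not, it springs out
- tray_face (a point): middle of the flat light grey front panel, 268 wide x 58 high mm: the place to push. Moves with the tray, axes as the till's; 40 mm above the counter, 30 mm before the housing's front edge when shut. Felt on closing: 4 N of spring, a rise to at most 8 N as the catch is driven over, the click, and 3 mm past it a stiff bumper, 6 N per mm. Over 18 N is forcing it
- wide_bay (a point): middle of the floor of the tray's wide front compartment, open above once the tray is out; moves with the tray, axes as the till's. Inside 103 long (x) x 138 wide (y) mm, walls 44 mm high, closed in front by the panel; floor 16 mm above the counter. Fully out, the whole bay lies in front of the housing; shut, it is under it
- release (a joint): green round release button on top of the housing, m pressed down: 0 = up, 0.008 = bottomed. Sprung: 1.3 N to start, 2.6 N at the bottom, plus up to 1 N of rubbing from the catch. The tray is let go by 0.006 and pops out within about 2 s. The button also dips and springs up by itself as the catch clicks. More than 20 N on it is forcing it
- release_top (a point): middle of the top of the release button, diameter 32 mm, standing 14 mm proud of the housing's top; 55 mm behind the housing's front edge, 85 mm to the till's -y side, 99 mm above the counter when up
- tube_orange: coin tube with two square orange end caps and copper-coloured barrel, 0.1 to 0.2 kg, lying on the counter. Origin in its middle, x along the tube, z up at the start. 64 long overall; barrel diameter 24 and 46 mm long between the caps; caps 26 x 26 x 9 mm, so that its middle lies 13 mm above whatever it lies on
- tube_blue: the same tube with blue caps and steel-coloured barrel, to be left alone. It and the orange one lie on the two sides of the till, either way round
- sauce_dark: black squeeze bottle with red cap, diameter 60, height 200 mm, bystander. Origin under its middle
- pepper: steel pepper pot, diameter 44, height 90 mm, bystander. Origin under its middle
Mind the look-alikes: they are no part of the job. Leave any purple, red or yellow look-alike of the tube_orange alone.

How it is judged:
By the outcome, as a careful person would: the job done as asked, in the order asked, and still so for the second after the job is handed in, with the robot touching nothing.
It also fails if it takes over 72 s, if anything falls off the work surface, if the arm or the gripper's body presses on something with over 40 N, if the wrist force passes 120 N, or if a joint passes its speed limit or range.

## Working session

There is one attempt and no reset: what is moved stays moved. The work goes in short steps, each a Python script; the robot and the scene stay as the last script left them, time stands still between calls to the robot, and variables do not carry over. Pictures are saved under pics/ and viewed, at most 10 in all, crops included, and the job is handed in when it is done.

```bash
mkdir -p pics
python3 - <<'E'
from plant import manip
import cv2,pickle
d={}
for n in("scene","top"):
    c=manip.camera(n);d[n]=c
    cv2.imwrite(f"pics/{n}0.png",c["pixels"][:,:,::-1])
    print(n,c["intrinsics"],c["position"],c["orientation"],[k for k in c])
pickle.dump(d,open("c0.pkl","wb"))
s=manip.state();print(s["clock"],s["force"],s["tcp_rot"])
E
```

```text
scene [[559.84217027   0.         323.54681385]
 [  0.         559.84217027 235.01908795]
 [  0.           0.           1.        ]] [ 1.18185313 -0.34238967  1.22955067] [[ 0.44622497 -0.75594554  0.47898812]
 [ 0.89491477  0.37495841 -0.24193748]
 [ 0.00329093  0.53661209  0.84382263]] ['pixels', 'intrinsics', 'position', 'orientation']
top [[434.6459952    0.         324.30135593]
 [  0.         434.6459952  235.23348364]
 [  0.           0.           1.        ]] [ 0.44826368 -0.03240397  0.99217264] [[-0.02389733  0.99786789 -0.06073383]
 [-0.99966517 -0.02445503 -0.00845593]
 [-0.00992315  0.06051142  0.99811818]] ['pixels', 'intrinsics', 'position', 'orientation']
0.1 [ 0.96186228 -0.04544821  0.09623161] [[-9.31682311e-01  3.63272988e-01 -8.99002095e-04]
 [ 3.63273963e-01  9.31681255e-01 -1.43762445e-03]
 [ 3.15333271e-04 -1.66599332e-03 -9.99998563e-01]]
```

View pics/scene0.png

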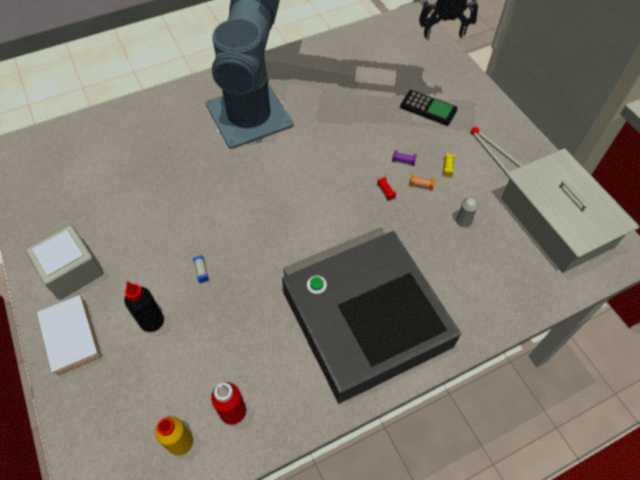

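View pics/top0.png

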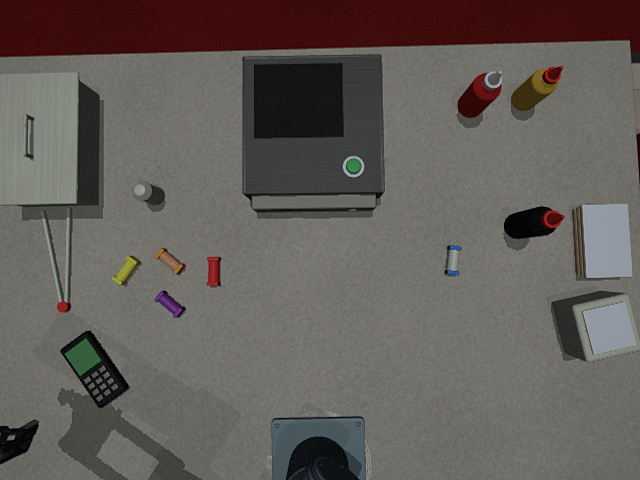

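The pictures show the following:
- **Orange candidates:** top view has orange (170,261), yellow (125,270), red (213,271), purple (169,304) and blue (453,260). I choose orange at top (170,261), scene (422,182).
- **Release:** green button at top (354,167), scene (317,285).
- **Till:** its front edge is at row ~194 in the top view, and the panel strip lies below it.

```bash
cat > h.py <<'E'
import numpy as np,cv2
def ray(c,uv):
    K=c["intrinsics"];d=np.array([(uv[0]-K[0,2])/K[0,0],-(uv[1]-K[1,2])/K[1,1],-1.])
    return np.array(c["position"]),np.array(c["orientation"])@d
def fray(c,uv):  # fisheye
    K=c["intrinsics"];x=np.array([(uv[0]-K[0,2])/K[0,0],(uv[1]-K[1,2])/K[1,1]]);t=np.hypot(*x)
    s=np.sin(t)/max(t,1e-9)
    return np.array(c["position"]),np.array(c["orientation"])@np.array([x[0]*s,-x[1]*s,-np.cos(t)])
def onz(r,z): p,d=r;return p+d*(z-p[2])/d[2]
def tri(rs):
    A=0;b=0
    for p,d in rs:
        d=d/np.linalg.norm(d);M=np.eye(3)-np.outer(d,d);A=A+M;b=b+M@p
    x=np.linalg.solve(A,b);return x,[np.linalg.norm(np.cross(x-p,d/np.linalg.norm(d))) for p,d in rs]
def blobs(img,lo,hi,amin=20,roi=None):
    h=cv2.cvtColor(img,cv2.COLOR_RGB2HSV);m=cv2.inRange(h,np.array(lo),np.array(hi))
    if roi: k=np.zeros_like(m);k[roi[1]:roi[3],roi[0]:roi[2]]=255;m&=k
    n,l,s,ce=cv2.connectedComponentsWithStats(m)
    return m,[(s[i,4],ce[i]) for i in np.argsort(-s[:,4]) if i and s[i,4]>=amin]
def rot(yaw): # tool down, tool y axis along world angle yaw
    y=np.array([np.cos(yaw),np.sin(yaw),0]);z=np.array([0,0,-1.]);return np.column_stack([np.cross(y,z),y,z])
E
python3 - <<'E'
import pickle;from h import *
d=pickle.load(open("c0.pkl","rb"));S,T=d["scene"],d["top"]
def q(c,roi,lo,hi,a=6):
    m,b=blobs(c["pixels"],lo,hi,a,roi);return b
for nm,lo,hi,rs,rt in(("green",(55,90,60),(90,255,255),(295,265,340,305),(335,145,375,185)),
  ("orange",(4,70,60),(18,255,255),(405,170,440,193),(150,243,190,280)),
  ("caps",(8,200,60),(18,255,255),(405,170,440,193),(150,243,190,280))):
    a=q(S,rs,lo,hi);b=q(T,rt,lo,hi);print(nm,a,b)
    x=tri([ray(S,a[0][1]),ray(T,b[0][1])]);print(x)
hs=cv2.cvtColor(T["pixels"],cv2.COLOR_RGB2HSV);print("orange px",[hs[261+int(i*.7),170+i].tolist() for i in range(-14,15,2)])
m,_=blobs(T["pixels"],(4,70,60),(18,255,255),6,(150,243,190,280))
p=np.argwhere(m)[:,::-1].astype(float);W=np.array([onz(ray(T,u),.018)[:2] for u in p]);print("rect",cv2.minAreaRect((W*1000).astype(np.float32)))
# till front edge rows: print intensity down columns
g=cv2.cvtColor(T["pixels"],cv2.COLOR_RGB2GRAY)
for u in(260,290,320,350,375):print(u,g[185:216,u].tolist())
for v in(80,120,160,190):print(v,g[v,236:252].tolist(),g[v,376:392].tolist())
cv2.imwrite("pics/crop.png",np.hstack([cv2.resize(T["pixels"][225:325,90:240],(400,266))[:,:,::-1],cv2.resize(S["pixels"][140:210,370:475],(400,266))[:,:,::-1]]))
E
```

```text
green [(np.int32(124), array([316.38709677, 282.80645161]))] [(np.int32(167), array([353.25748503, 165.38323353]))]
(array([ 0.6468728 , -0.08909788,  0.09637612]), [np.float64(0.000514600524330118), np.float64(0.0005146005243300409)])
orange [(np.int32(264), array([421.90151515, 181.89015152]))] [(np.int32(263), array([169.00760456, 260.04562738]))]
(array([0.45982416, 0.32407832, 0.01818545]), [np.float64(0.001653810662533225), np.float64(0.001653810662533198)])
caps [(np.int32(24), array([431.5       , 183.58333333])), (np.int32(20), array([411.85, 180.  ]))] []Traceback (most recent call last):
  File "<stdin>", line 9, in <module>
IndexError: list index out of range
```

Run:
```python
import pickle;from h import *
d=pickle.load(open("c0.pkl","rb"));S,T=d["scene"],d["top"]
m,_=blobs(T["pixels"],(4,70,60),(18,255,255),6,(150,243,190,280))
p=np.argwhere(m)[:,::-1].astype(float);W=np.array([onz(ray(T,u),.018)[:2] for u in p]);print("rect",cv2.minAreaRect((W*1000).astype(np.float32)))
e,v=np.linalg.eigh(np.cov(W.T));print("axis deg",np.degrees(np.arctan2(v[1,1],v[0,1])))
g=cv2.cvtColor(T["pixels"],cv2.COLOR_RGB2GRAY)
for u in(260,320,375):print(u,g[185:216,u].tolist())
for v in(80,120,160,190):print(v,g[v,236:252].tolist(),g[v,376:392].tolist())
cv2.imwrite("pics/crop.png",np.hstack([cv2.resize(T["pixels"][225:325,90:240],(400,266))[:,:,::-1],cv2.resize(S["pixels"][140:210,370:475],(400,266))[:,:,::-1]]))
```

```text
rect ((458.67926025390625, 324.32012939453125), (69.81686401367188, 29.846630096435547), 49.22389602661133)
axis deg 49.84896948719771
260 [59, 62, 64, 61, 61, 63, 63, 63, 46, 18, 45, 85, 106, 103, 105, 104, 105, 102, 105, 104, 106, 107, 104, 84, 46, 17, 26, 48, 82, 76, 78]
320 [63, 64, 66, 63, 66, 62, 64, 56, 20, 27, 74, 110, 104, 105, 105, 104, 107, 105, 105, 106, 105, 105, 90, 55, 16, 16, 42, 83, 79, 81, 78]
375 [61, 64, 65, 62, 61, 67, 60, 31, 33, 56, 61, 88, 84, 83, 83, 81, 82, 81, 82, 82, 80, 79, 67, 92, 123, 121, 119, 113, 112, 115, 115]
80 [113, 114, 115, 114, 114, 114, 90, 45, 52, 59, 61, 59, 58, 60, 59, 61] [58, 59, 58, 56, 55, 51, 81, 123, 116, 111, 113, 118, 119, 113, 114, 115]
120 [109, 112, 115, 116, 118, 116, 77, 52, 59, 63, 61, 64, 60, 63, 61, 62] [62, 64, 60, 64, 73, 62, 61, 96, 126, 120, 115, 114, 113, 115, 113, 113]
160 [116, 115, 114, 113, 116, 113, 80, 61, 78, 68, 60, 63, 61, 64, 63, 61] [63, 61, 63, 58, 68, 93, 70, 63, 89, 110, 106, 108, 113, 114, 112, 111]
190 [110, 109, 113, 110, 117, 114, 74, 63, 82, 68, 59, 60, 59, 58, 60, 60] [65, 65, 63, 64, 65, 66, 81, 68, 66, 121, 110, 109, 112, 113, 113, 115]
```

View pics/crop.png

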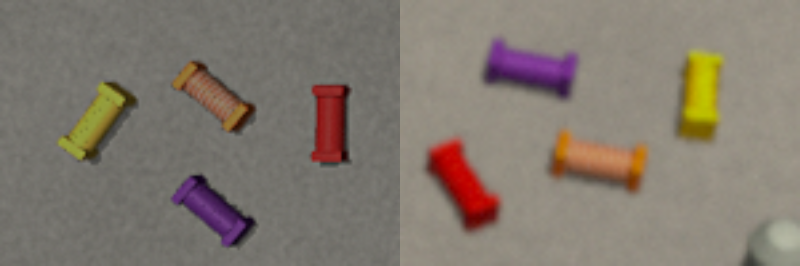

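The crop confirms it: the orange square caps and copper barrel sit at the centre (210,95 of the left half), and the yellow, red and purple look-alikes stand clear of it. Next I press the release.

```bash
cat > s1.py <<'E'
import pickle;from h import *;from plant import manip
d=pickle.load(open("c0.pkl","rb"));T=d["top"]
a,b=[onz(ray(T,u),.085) for u in((260,193.0),(375,191.5))]
e=b-a;yaw=np.arctan2(e[1],e[0])+np.pi/2  # edge runs along till -y
print("till yaw deg",np.degrees(yaw),a,b)
X=np.array([np.cos(yaw),np.sin(yaw),0]);Y=np.array([-X[1],X[0],0])
B=np.array([.6469,-.0891,0]);O=B-.055*X+.085*Y;print("origin",O, "edge err",(a-O)@X)
np.savez("till.npz",X=X,Y=Y,O=O,yaw=yaw)
manip.set_gripper(0)
R=rot(yaw+np.pi/2)
manip.move_ptp(B+[0,0,.13],R)
manip.line_to(B+[0,0,.103],velocity=.08)
print(manip.state()["force"],manip.state()["clock"])
hit=manip.line_to(B+[0,0,.0905],velocity=.012,until_force=6.5)
s=manip.state();print(hit,s["eef_pos"],s["force"],s["clock"])
manip.line_to(B+[0,0,.13],velocity=.1)
manip.line_to(B+[0,0.0,.25],velocity=.25)
manip.sleep(.5)
c={n:manip.camera(n) for n in("top","scene")}
pickle.dump(c,open("c1.pkl","wb"));print(manip.state()["clock"])
cv2.imwrite("pics/b.png",np.hstack([c["top"]["pixels"][40:290,220:420],c["scene"]["pixels"][180:430,240:480]])[:,:,::-1])
E
python3 s1.py
```

```text
till yaw deg -0.7076064750173363 [0.59588925 0.10857436 0.085     ] [ 0.59290028 -0.1334339   0.085     ]
origin [ 0.59295392 -0.00342725  0.        ] edge err 0.0015519089276013886
[ 0.3408324  -0.27125694  0.02197379] 4.0083
False [ 0.64695774 -0.08911421  0.09058317] [ 0.87603395 -0.35583527 -0.1988757 ] 5.2
6.975
```

View pics/b.png

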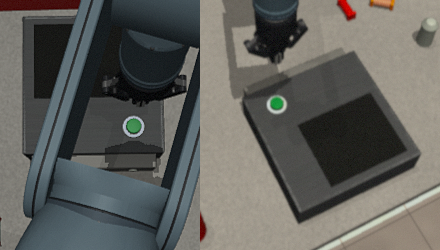

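The tray is still shut and no force was felt. The fingers at scene crop (275,45) look spread apart, so I'll check them.

Run:
```python
from plant import manip;from h import *
s=manip.state();print(s["gripper_width"],s["eef_pos"],s["force"])
c=manip.camera("wrist");print(c["intrinsics"],c["position"],c["orientation"])
cv2.imwrite("pics/w1.png",c["pixels"][:,:,::-1])
import pickle;pickle.dump(c,open("w1.pkl","wb"))
```

```text
-0.0014955490792049957 [ 0.64689577 -0.08910216  0.24993847] [-0.43509291 -0.73966971  0.26721785]
[[371.64829954   0.         319.30385978]
 [  0.         371.64829954 235.77384065]
 [  0.           0.           1.        ]] [ 0.58031215 -0.08733371  0.42217846] [[ 1.26102133e-02 -9.65682289e-01 -2.59419930e-01]
 [ 9.99920290e-01  1.20149518e-02  3.88012582e-03]
 [-6.30050827e-04 -2.59448180e-01  9.65756825e-01]]
```

View pics/w1.png

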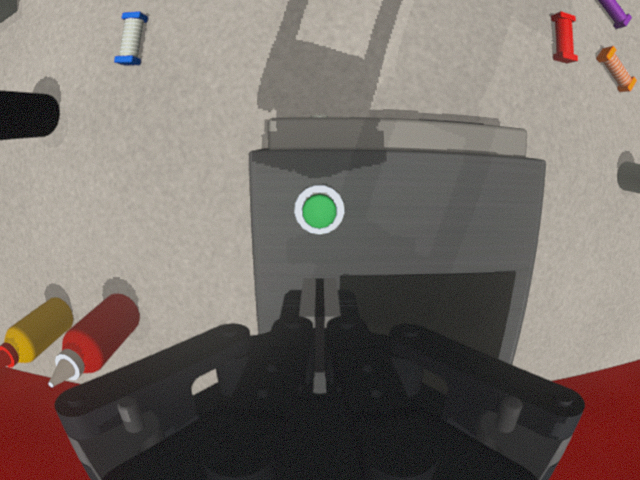

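The gripper is shut, the button is at (319,210), and the tray is still in. I'll measure the button from this view too.

Run:
```python
import pickle;from h import *
c=pickle.load(open("w1.pkl","rb"));d=pickle.load(open("c0.pkl","rb"));S,T=d["scene"],d["top"]
m,b=blobs(c["pixels"],(55,90,60),(90,255,255),100,(290,180,350,240));print(b)
r=[fray(c,b[0][1]),ray(S,(316.39,282.81)),ray(T,(353.26,165.38))]
for x in r:print(onz(x,.099))
print(tri(r),tri(r[1:]),tri([r[0],r[2]]))
# white ring centroids / till edge
m,b=blobs(c["pixels"],(0,0,190),(180,40,255),50,(280,170,360,250));print(b)
# till front top edge & panel in wrist view
g=cv2.cvtColor(c["pixels"],cv2.COLOR_RGB2GRAY)
for u in(280,400,510):print(u,g[105:175,u].tolist())
```

```text
[(np.int32(894), array([318.99328859, 210.78970917]))]
[ 0.64420776 -0.08861826  0.099     ]
[ 0.64793362 -0.09016006  0.099     ]
[ 0.64649603 -0.0884638   0.099     ]
(array([ 0.64613168, -0.08886434,  0.09500037]), [np.float64(0.001135040649289839), np.float64(0.0004103718265474997), np.float64(0.0012334872005912792)]) (array([ 0.6468815 , -0.08909951,  0.09637436]), [np.float64(0.0005103652805504744), np.float64(0.0005103652805504191)]) (array([ 0.64308296, -0.08817495,  0.10980239]), [np.float64(0.0010697978553640742), np.float64(0.0010697978553642297)])
[(np.int32(828), array([318.78864734, 208.41062802]))]
280 [116, 118, 118, 121, 124, 124, 124, 118, 120, 117, 121, 124, 106, 83, 90, 99, 104, 105, 108, 106, 103, 107, 106, 104, 109, 104, 109, 107, 102, 104, 105, 101, 103, 101, 105, 104, 104, 103, 105, 104, 103, 108, 99, 90, 69, 66, 64, 72, 75, 77, 70, 77, 74, 74, 72, 70, 79, 74, 76, 73, 77, 68, 76, 78, 82, 100, 100, 101, 97, 102]
400 [165, 163, 169, 171, 155, 124, 112, 113, 111, 114, 113, 115, 111, 99, 101, 120, 127, 142, 145, 144, 144, 145, 143, 144, 145, 143, 149, 149, 143, 144, 144, 147, 142, 144, 144, 146, 146, 146, 146, 146, 145, 146, 128, 101, 80, 76, 75, 82, 96, 100, 95, 99, 98, 98, 100, 98, 98, 98, 94, 100, 100, 101, 97, 100, 96, 96, 95, 97, 98, 98]
510 [160, 161, 161, 162, 166, 164, 164, 163, 162, 164, 170, 168, 167, 162, 161, 165, 166, 162, 163, 166, 173, 163, 119, 109, 123, 137, 142, 141, 141, 140, 140, 144, 143, 140, 145, 138, 142, 139, 137, 140, 140, 142, 141, 140, 142, 138, 137, 141, 138, 129, 94, 77, 80, 85, 93, 99, 97, 94, 91, 96, 95, 92, 94, 100, 95, 93, 93, 95, 97, 97]
```

Run:
```python
from plant import manip;from h import *
B=np.array([.6461,-.0889,0])
manip.line_to(B+[0,0,.105],velocity=.2)
f0=np.array(manip.state()["force"]);print(f0)
for z in (.098,.095,.0925,.0905,.089,.0875,.086):
    hit=manip.line_to(B+[0,0,z],velocity=.012,until_force=6)
    s=manip.state();print(z,hit,s["eef_pos"][2],(np.array(s["force"])-f0).round(2),s["clock"])
    if hit or s["force"][2]-f0[2]>7:break
```

```text
[-0.3060896  -0.32279367  0.10357251]
0.098 False 0.09793705640341252 [ 0.6   0.55 -0.63] 8.6333
0.095 False 0.09483781194327925 [ 1.12  0.2  -0.25] 9.0333
0.0925 False 0.09235181854249315 [ 0.49 -0.04 -0.49] 9.3917
0.0905 False 0.09037128720935803 [ 0.59  0.65 -0.88] 9.7083
0.089 False 0.08887931544523518 [ 0.41 -0.25 -0.79] 9.9833
0.0875 False 0.08737663556297573 [-0.16  0.17  0.32] 10.2583
0.086 False 0.08587308569138867 [0.44 0.43 0.12] 10.5333
```

Run:
```python
from plant import manip;from h import *
c=manip.camera("wrist")["pixels"];s=manip.camera("scene")["pixels"]
cv2.imwrite("pics/w2.png",np.hstack([c[100:400,170:470],cv2.resize(s[220:330,250:400],(450,330))[:300]])[:,:,::-1])
print(manip.state()["tcp_rot"],manip.state()["clock"])
```

```text
[[-9.99923991e-01  1.23293278e-02 -2.43637154e-05]
 [ 1.23293279e-02  9.99923991e-01 -4.03613734e-06]
 [ 2.43121007e-05 -4.33621879e-06 -1.00000000e+00]] 10.6333
```

View pics/w2.png

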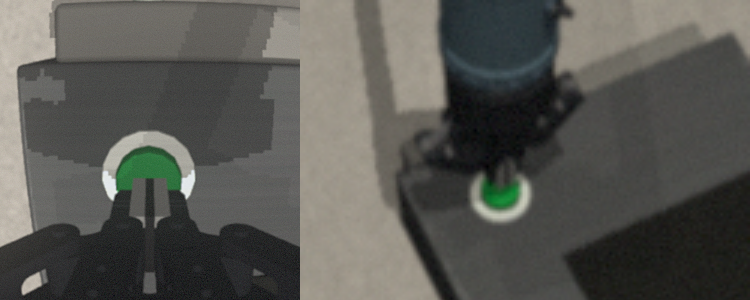

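The fingertips sit at (150,180) in the crop, over the button, but no contact is felt. They must end behind the nominal TCP, so I'll go on down on force alone.

Run:
```python
from plant import manip;from h import *
B=np.array([.6461,-.0889,0]);f0=np.array([0,-.1,0])
for z in np.arange(.084,.064,-.002):
    hit=manip.line_to(B+[0,0,z],velocity=.012,until_force=4.5)
    s=manip.state();F=np.array(s["force"])-f0;print(round(z,4),hit,s["eef_pos"][2].round(4),F.round(2),s["clock"])
    if hit or F[2]>6:break
s=manip.camera("scene")["pixels"];c=manip.camera("wrist")["pixels"]
cv2.imwrite("pics/w3.png",np.hstack([c[100:400,170:470],cv2.resize(s[220:330,250:400],(450,330))[:300]])[:,:,::-1])
```

```text
0.084 False 0.0838 [ 0.44 -0.57 -0.08] 10.95
0.082 False 0.0818 [ 0.08  0.3  -0.34] 11.2667
0.08 False 0.0799 [ 0.24  0.17 -0.18] 11.5833
0.078 False 0.0778 [-0.57 -0.09  0.14] 11.9
0.076 False 0.0758 [0.19 0.34 0.22] 12.2167
0.074 False 0.0739 [ 0.37 -0.83 -0.63] 12.5333
0.072 False 0.0719 [-0.46  0.15  0.46] 12.85
0.07 False 0.0699 [ 0.63  0.3  -0.05] 13.1667
0.068 False 0.068 [-0.54  0.03  2.01] 13.4833
0.066 False 0.0657 [-0.   -0.1  -0.52] 13.8
0.064 False 0.064 [-0.22  0.41  1.15] 14.1167
```

View pics/w3.png

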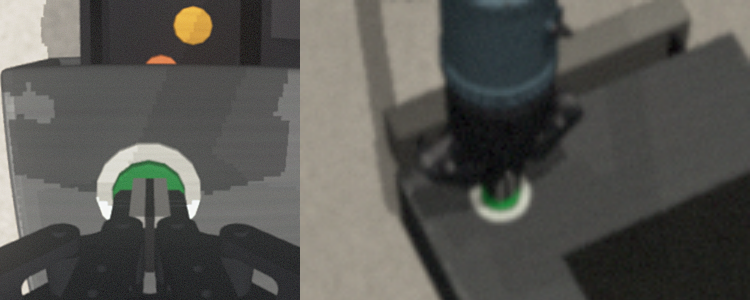

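The tray has popped out: the open bay with coins shows at (190,25) in the wrist crop. The real fingertips evidently end about 27 mm behind the reported TCP, so I'll descend to the tube by touch. Next I hover over the tube and look.

```bash
cat > s2.py <<'E'
import pickle;from h import *;from plant import manip
B=np.array([.6461,-.0889,0])
manip.line_to(B+[0,0,.16],velocity=.2)
ax=np.radians(49.85);R=min([rot(ax+np.pi/2),rot(ax-np.pi/2)],key=lambda R:abs(manip.solve_ik([.46,.324,.12],R)[5]))
manip.move_ptp([.46,.324,.12],R)
manip.set_gripper(.65)
print(manip.state()["joints"],manip.state()["gripper_width"],manip.state()["clock"])
c={n:manip.camera(n) for n in("top","wrist","scene")};pickle.dump(c,open("c2.pkl","wb"))
h=c["wrist"];m,b=blobs(h["pixels"],(4,70,60),(18,255,255),60);print(b)
T=pickle.load(open("c0.pkl","rb"))
r=[ray(T["top"],(169.01,260.05)),ray(T["scene"],(421.9,181.89)),fray(h,b[0][1])]
print(tri(r),[onz(x,.018) for x in r])
cv2.imwrite("pics/w4.png",np.hstack([h["pixels"][100:480,120:520],c["top"]["pixels"][100:480,120:520]])[:,:,::-1])
E
python3 s2.py
```

```text
[2.37971142e+01 1.99433785e+01 9.28422691e+01 2.09239861e-03
 6.72140004e+01 6.39488014e+01] 0.6481213518324788 17.9417
[(np.int32(1789), array([315.91727222, 214.8686417 ])), (np.int32(589), array([315.96774194, 261.27674024]))]
(array([0.45893444, 0.32875076, 0.01028324]), [np.float64(0.0014300202635985431), np.float64(0.004385956007902026), np.float64(0.003404592182920976)]) [array([0.46026746, 0.3258385 , 0.018     ]), array([0.45959787, 0.32237891, 0.018     ]), array([0.46222184, 0.33265227, 0.018     ])]
```

View pics/w4.png

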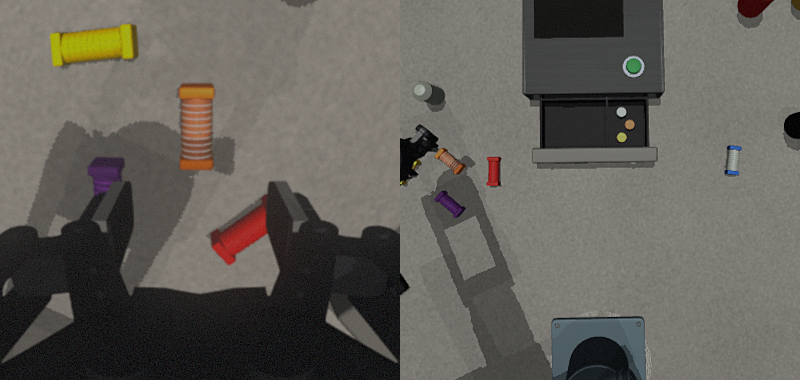

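The wrist view shows the orange tube aligned with the tool, spanning crop (197,84–170). The top view shows the tray out, with the wide bay on the left at crop (575,125), the coin bay on the right and the panel at row ~155. I'll measure both.

Run:
```python
import pickle;from h import *
c=pickle.load(open("c2.pkl","rb"));h=c["wrist"];T=c["top"];S=c["scene"]
m,b=blobs(h["pixels"],(3,50,50),(20,255,255),10,(285,170,350,285));m=cv2.morphologyEx(m,cv2.MORPH_CLOSE,np.ones((9,9)))
p=np.argwhere(m)[:,::-1];lo=p.min(0);hi=p.max(0);print(lo,hi)
W=np.array([onz(fray(h,u),.018)[:2] for u in p]);e,v=np.linalg.eigh(np.cov(W.T));rc=cv2.minAreaRect((W*1000).astype(np.float32))
print("wrist tube",W.mean(0),np.degrees(np.arctan2(v[1,1],v[0,1])),rc)
r=[fray(h,p.mean(0)),ray(T,(169.01,260.05)),ray(S,(421.9,181.89))];print(tri(r),tri(r[:2]))
g=cv2.cvtColor(T["pixels"],cv2.COLOR_RGB2GRAY)
print("row225",g[225,250:400].tolist());print("col297",g[185:275,297].tolist());print("col 280 scene?")
for uv in((264,225),(329,225),(297,200),(297,248),(297,262)):print(uv,onz(ray(T,uv),.06),onz(ray(T,uv),.016))
z=np.load("till.npz");print(z["O"],z["O"]-.145*z["X"])
```

```text
[298 182] [334 270]
wrist tube [0.45646681 0.3255126 ] 49.52385140962725 ((456.05078125, 325.2366027832031), (69.15763092041016, 26.87350082397461), 49.789154052734375)
(array([0.45827787, 0.32519177, 0.01619638]), [np.float64(0.001878650960609418), np.float64(0.002353193388320068), np.float64(0.0016095935286084674)]) (array([0.45864903, 0.32565797, 0.02004659]), [np.float64(0.0016833205266923532), np.float64(0.0016833205266921802)])
row225 [118, 125, 124, 124, 129, 125, 127, 126, 128, 126, 28, 39, 4, 0, 16, 37, 45, 40, 40, 41, 43, 39, 43, 42, 41, 42, 40, 40, 41, 40, 40, 38, 42, 43, 38, 42, 42, 43, 43, 41, 43, 42, 42, 43, 40, 41, 42, 41, 41, 42, 44, 42, 39, 41, 42, 40, 42, 38, 41, 43, 43, 40, 44, 40, 44, 41, 41, 42, 41, 39, 42, 44, 42, 44, 37, 37, 41, 43, 40, 44, 43, 40, 40, 43, 42, 41, 42, 41, 44, 39, 41, 41, 43, 37, 48, 108, 138, 132, 131, 131, 128, 130, 133, 130, 88, 31, 42, 39, 43, 43, 41, 41, 39, 38, 37, 0, 20, 35, 61, 135, 126, 122, 124, 122, 123, 126, 124, 127, 127, 125, 122, 125, 121, 120, 127, 129, 125, 125, 121, 121, 125, 125, 123, 124, 126, 126, 126, 127, 126, 125]
col297 
[... 177 characters left out ...]
 42, 42, 43, 43, 40, 42, 41, 39, 41, 44, 41, 42, 42, 40, 41, 37, 32, 47, 87, 115, 117, 116, 113, 115, 111, 117, 114, 113, 112, 115, 113, 93, 52, 48, 91, 87, 86, 84, 96, 131, 133, 132, 130, 130, 128]
col 280 scene?
(264, 225) [0.53025329 0.10486783 0.06      ] [0.53412332 0.11134727 0.016     ]
(329, 225) [ 0.52678916 -0.03514073  0.06      ] [ 0.53049568 -0.03526991  0.016     ]
(297, 200) [0.5826765  0.03264535 0.06      ] [0.58902099 0.03571578 0.016     ]
(297, 248) [0.47897809 0.03472967 0.06      ] [0.48042786 0.03789849 0.016     ]
(297, 262) [0.44899347 0.03533236 0.06      ] [0.44902792 0.03852962 0.016     ]
[ 0.59295392 -0.00342725  0.        ] [ 0.44796498 -0.00163653  0.        ]
```

```bash
cat > s3.py <<'E'
import pickle;from h import *;from plant import manip
P=np.array([.4583,.3252,0])
manip.set_gripper(.55)
manip.line_to(P+[0,0,.01],velocity=.12)
print(manip.state()["force"])
hit=manip.line_to(P+[0,0,-.05],velocity=.018,until_force=4)
s=manip.state();zc=s["eef_pos"][2];print(hit,zc,s["force"],s["clock"])
manip.line_to(P+[0,0,zc+.007],velocity=.04)
if hit and zc>-.045:
    manip.set_gripper(0)
    s=manip.state();print("grip",s["gripper_width"],s["finger_force"],s["force"],s["eef_pos"],s["clock"])
np.save("zc.npy",zc)
c={n:manip.camera(n) for n in("scene","wrist")};pickle.dump(c,open("c3.pkl","wb"))
cv2.imwrite("pics/w5.png",np.hstack([c["wrist"]["pixels"][100:480,120:520],cv2.resize(c["scene"]["pixels"][120:234,360:480],(400,380))])[:,:,::-1])
E
python3 s3.py
```

```text
[0.12193563 0.27085307 0.0227972 ]
True -0.03188272227180336 [0.04716705 0.26807004 5.75765668] 21.5333
grip 0.25584110043252606 58.71585667133331 [-0.36082493  0.22137174  3.17759506] [ 0.45827734  0.32517786 -0.02477418] 22.2167
```

```bash
cat > s4.py <<'E'
import pickle;from h import *;from plant import manip
P=np.array([.4583,.3252,0])
manip.line_to(P+[0,0,-.005],velocity=.05)
manip.line_to(P+[0,0,.10],velocity=.15)
s=manip.state();print("grip",s["gripper_width"],s["finger_force"],s["force"],s["clock"])
t=np.load("till.npz");yaw=float(t["yaw"]);bay=np.array([.531,.036,0])
y0=np.arctan2(s["tcp_rot"][1][1],s["tcp_rot"][0][1])
y1=y0-np.radians(49.7)+yaw;print(np.degrees([y0,y1]))
manip.move_ptp(bay+[0,0,.10],rot(y1))
s=manip.state();print(s["gripper_width"],s["finger_force"],s["force"],s["clock"],s["joints"])
c={n:manip.camera(n) for n in("scene","wrist","top")};pickle.dump(c,open("c4.pkl","wb"))
cv2.imwrite("pics/w6.png",np.hstack([c["wrist"]["pixels"][100:480,120:520],cv2.resize(c["scene"]["pixels"][190:330,250:397],(400,380))])[:,:,::-1])
E
python3 s4.py
```

```text
grip 0.2553512770015269 58.76383066177368 [-0.08795329 -0.40924963 -1.83798598] 23.7167
[-40.15235727 -90.55996374]
0.25746887113036726 58.74847948551178 [ 0.32787138  0.51965175 -0.96427088] 24.8583 [-8.06185620e+00  1.82795049e+01  9.85366686e+01  3.93514931e-02
  6.32308790e+01  8.24019541e+01]
```

View pics/w6.png

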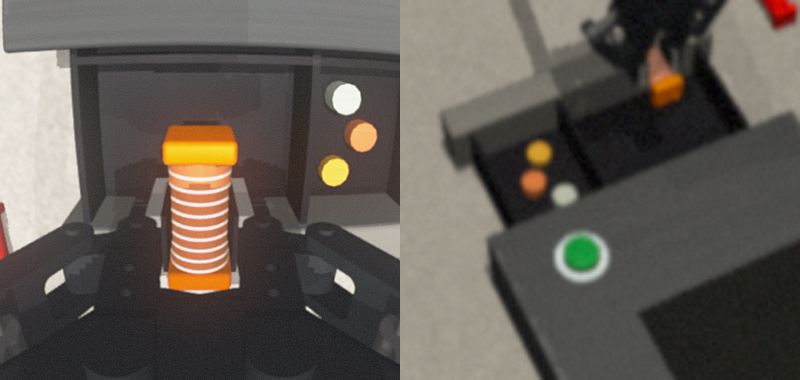

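The tube is held level and centred over the wide bay (wrist crop (200,205), bay columns 98–297). I'll lower it by touch.

```bash
cat > s5.py <<'E'
import pickle;from h import *;from plant import manip
bay=np.array([.531,.036,0])
manip.line_to(bay+[0,0,.004],velocity=.1)
print(manip.state()["force"])
hit=manip.line_to(bay+[0,0,-.0125],velocity=.012,until_force=2.5)
s=manip.state();print(hit,s["eef_pos"],s["force"],s["clock"])
if hit or s["force"][2]>1:
    manip.set_gripper(.5)
    s=manip.state();print(s["gripper_width"],s["force"])
    manip.line_to(bay+[0,0,.03],velocity=.06)
    manip.line_to(bay+[0,0,.12],velocity=.2)
    print(manip.state()["clock"])
    c={n:manip.camera(n) for n in("wrist","scene","top")};pickle.dump(c,open("c5.pkl","wb"))
    h=c["wrist"];m,b=blobs(h["pixels"],(3,80,50),(20,255,255),40);print(b)
    for a,q in b:print(onz(fray(h,q),.035))
E
python3 s5.py
```

```text
[ 0.34539818  0.2331631  -0.30342786]
True [ 0.53094162  0.0360093  -0.00878752] [-1.30913437 -0.51220043  5.63437515] 27.1083
0.4979012656382156 [0.02637625 0.21918094 0.65961081]
28.85
[(np.int32(794), array([469.25440806, 227.59445844])), (np.int32(720), array([319.49027778, 198.45      ])), (np.int32(696), array([319.23563218, 267.59770115])), (np.int32(497), array([319.61569416, 225.12877264])), (np.int32(461), array([319.46637744, 245.56182213])), (np.int32(221), array([441.45701357, 258.4841629 ]))]
[ 0.53084875 -0.0757432   0.035     ]
[0.55260747 0.03656389 0.035     ]
[0.50143089 0.03725942 0.035     ]
[0.53344165 0.03666587 0.035     ]
[0.51831714 0.03692233 0.035     ]
[ 0.50690345 -0.05512196  0.035     ]
```

The tube lies in the bay at about (0.528, 0.037). Next I push the tray home gently.

```bash
cat > s6.py <<'E'
import pickle;from h import *;from plant import manip
t=np.load("till.npz");X=t["X"];F=np.array([.448,-.0016,0])
s=manip.state();R=rot(np.arctan2(s["tcp_rot"][1][1],s["tcp_rot"][0][1]))
at=lambda d,z:F+d*X+[0,0,z]
manip.set_gripper(0)
manip.line_to(at(-.055,.12),R,velocity=.2)
manip.line_to(at(-.055,.015),velocity=.15)
print(manip.state()["force"],manip.state()["clock"])
h1=manip.line_to(at(.096,.015),velocity=.05,until_force=9)
s=manip.state();print(h1,(np.array(s["eef_pos"])-F)@X,s["force"],s["clock"])
if not h1:
    h2=manip.line_to(at(.145,.015),velocity=.007,until_force=6.5)
    s=manip.state();print(h2,(np.array(s["eef_pos"])-F)@X,s["force"],s["clock"])
    manip.line_to(at(.07,.015),velocity=.03)
    s=manip.state();print(s["force"],s["clock"])
c={n:manip.camera(n) for n in("scene","top")};pickle.dump(c,open("c6.pkl","wb"))
cv2.imwrite("pics/w7.png",np.hstack([c["top"]["pixels"][100:400,180:430],c["scene"]["pixels"][150:450,230:530]])[:,:,::-1])
T=c["top"];g=cv2.cvtColor(T["pixels"],cv2.COLOR_RGB2GRAY)
for u in (270,360):print(g[185:270,u].tolist())
E
python3 s6.py
```

```text
[-0.54349719  0.17994882  0.28488533] 31.2
False 0.09591005078614345 [-3.45494822  0.61764303 -3.01181488] 34.3667
True 0.11495247889615495 [-3.26153093 -0.62135427  2.11611677] 37.725
[-1.14121552  0.22842949 -0.16112096] 39.3
[82, 82, 85, 84, 83, 84, 79, 73, 64, 50, 25, 21, 25, 26, 24, 26, 25, 26, 23, 22, 24, 25, 27, 25, 27, 33, 32, 37, 37, 37, 40, 45, 55, 63, 60, 63, 67, 65, 64, 64, 63, 59, 56, 54, 43, 32, 28, 19, 35, 48, 47, 85, 114, 118, 136, 131, 130, 119, 123, 119, 118, 118, 116, 114, 118, 120, 120, 122, 120, 121, 121, 122, 116, 117, 119, 120, 119, 118, 116, 111, 117, 118, 116, 118, 118]
[68, 71, 70, 70, 72, 73, 68, 38, 28, 58, 80, 120, 114, 114, 114, 115, 117, 116, 115, 115, 118, 115, 77, 20, 22, 38, 78, 86, 82, 78, 80, 80, 96, 131, 126, 124, 124, 121, 120, 124, 125, 123, 127, 129, 129, 126, 124, 123, 126, 127, 125, 126, 124, 128, 124, 125, 124, 123, 125, 125, 130, 123, 120, 127, 128, 124, 120, 119, 120, 125, 125, 123, 119, 120, 124, 128, 126, 126, 123, 124, 123, 124, 123, 123, 126]
```

Run:
```python
import pickle;from h import *;from plant import manip
s=manip.state();p=np.array(s["eef_pos"])
manip.line_to(p+[-.10,0,0],velocity=.15)
manip.line_to(p+[-.10,0,.15],velocity=.2)
manip.move_ptp([.25,.25,.25],np.array(s["tcp_rot"]))
manip.sleep(.5)
c={n:manip.camera(n) for n in("scene","top")}
cv2.imwrite("pics/w8.png",np.hstack([c["top"]["pixels"][40:340,100:500],c["scene"]["pixels"][150:450,130:530]])[:,:,::-1])
g=cv2.cvtColor(c["top"]["pixels"],cv2.COLOR_RGB2GRAY)
for u in (260,320,375):print(g[185:216,u].tolist())
print(manip.state()["clock"],manip.state()["force"])
```

```text
[63, 63, 66, 62, 63, 59, 61, 64, 47, 15, 48, 90, 108, 104, 105, 105, 106, 107, 106, 105, 107, 108, 107, 86, 45, 17, 25, 50, 82, 79, 80]
[65, 66, 64, 67, 62, 64, 66, 57, 18, 30, 76, 113, 108, 105, 105, 107, 106, 106, 106, 105, 106, 106, 91, 52, 13, 23, 50, 84, 79, 81, 81]
[61, 63, 67, 62, 64, 63, 62, 33, 33, 64, 61, 86, 84, 83, 83, 81, 83, 85, 81, 83, 82, 78, 66, 92, 125, 121, 120, 113, 114, 118, 116]
42.9167 [-0.02591275 -0.09470349  0.39948713]
```

View pics/w8.png

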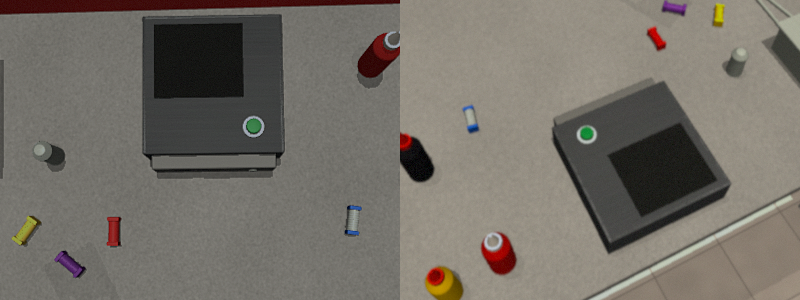

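The tray is shut and latched, with its panel at the same rows as at the start (top crop (215,162)). The orange tube is inside, the bystanders haven't moved, and the arm is clear.

```bash
python3 -c "
from plant import manip
print(manip.job_done())"
```

```text
the job is handed in; nothing more can be done
None
```

I handed the job in at about 43 s: the release popped the tray, the orange-capped tube was laid by touch in the wide bay, and the tray was pushed home and stayed shut in the final camera check, with the blue tube, sauce bottle, pepper pot and look-alikes where they were.

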